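Clip the hand truck's wheel on

ROBOT

A 6-joint arm with a two-finger parallel gripper is mounted at the origin on the work surface. World frame = base frame: x ahead of the robot, y to its left, z up, the work surface at z = 0. Lengths are in mm, angles in degrees, forces in N, time in s.
With the tool pointing down it reaches from about 350 to 850 mm from the base axis. Payload 8.1 kg.
Tool frame: the origin (TCP) lies where the fingers leave the gripper's body, on its centre line; the fingertips stand 73 mm ahead of it and the grasp point (between the pads) lies 54 mm ahead of it; z points along the fingers, y is the line along which they close (so a half turn about z gives the same grasp; the last joint's range is limited). The gripper opens to 85 mm and grips with 20 to 120 N. Pads are 22 mm wide; open, the fingers measure 114 mm over their backs; the gripper's body (76 mm by 85 mm) begins 54 mm behind the grasp point. The pads swing forward as they close: fully open they stand 13 mm farther back than shut.
Start: joints at [-81.211, 7.471, 85.268, -0, 87.261, -4.893], TCP at [141.942, -582.974, 303.892] pointing down, gripper open.
Joint ranges: [-169.43, 169.43], [-51.17, 129.36], [1.28, 143.12], [-76.62, 256.62], [0, 156.53], [-152.29, 152.29]. Speed limits (degrees/s): [136.94, 136.94, 159.86, 180, 180, 180].

INTERFACE

Orientations are given as [roll, pitch, yaw] about the fixed x, y, z axes, in that order (R = Rz(yaw) Ry(pitch) Rx(roll)).
In Python, from bench import sense, optics, r gives the robot as it stands.
- The arm moves only by the tool servo_tool, never from a script. Its argument "plan" is a list that holds one entry, the list of rows, each a list of 5 numbers: the shift along the world's x, y, z in m, then the turn about the world's z in degrees, then the finger opening in m, from 0 to 0.0854. A call has 1 to 10 rows; each row shifts and turns the commanded pose from where the row before left it; what a row does not reach is not made up. A row lasts 1/10 s, in which the tool goes at most 50 mm and 8.59 degrees, less where a joint would pass 70% of its speed; a pose out of reach is approached as far as the arm can. A call is refused whole if a number of a shift passes 0.05 or a number of a turn 8.59, either way. A call with a gripper value outside its range is refused whole. The fingers move at their own pace and stop on an object; "force" is the grip in N (left out, the last holds). Time passes only in rows, so rows that do not move let the fingers close. It gives the time, the measured TCP pose, the force, the opening and the grip force at its end, in the units of the state.
- sense(): the state, without advancing time (a new reading comes with each control period).
- optics.snapshot(name): name is "scene" or "top" or "wrist"; returns a dict with "frame" (420x560x3 uint8, blue, green, red), "fx", "fy", "cx", "cy" (pixels), "cam_to_world" (4x4, takes a point from camera to world coordinates). Camera axes: x right, y down, z forward; pixel columns grow to the right and rows downward; lengths in mm; the calibration is good to about 2 mm. A picture is of the moment at which its call begins. There is no depth.
- r.hand_in(): hands the job in; it is judged then, once.
The state is a dict: "time": time; "joint_pos": joint angles; "qd": joint speeds; "joint_efforts": joint torques, N m; "tool_pos": TCP position; "tcp_rot": TCP orientation; "ft_force": force on the tool from outside, world axes, zero at the start; "wrist_torque": the same for the moment, N m; "finger_gap": finger opening in mm; "grip_force": force on a finger pad.
Only numpy, scipy, OpenCV 4.12 (cv2) and the standard library are available. Lean on these libraries where they do the work, as an engineer would, in place of code of your own. Each camera call takes 0.05 s, during which the arm holds its last target. There are 200 camera calls.

TASK

Finish fitting the loose wheel of the hand truck that lies on the table: push the wheel fully home along its axle, then take the R-clip from the wooden rack and push its straight leg gently down through the cross hole in the axle until the clip is fully home and its bow has sprung closed around the axle. Let go of it, and leave the other things where they are.

Things in the scene. Friction and masses are not known exactly. Their poses are not given: they have to be found in the camera images.
- cart: Aluminium folding hand truck, lying fixed on timber. Origin on the table straight below the axle hole's nominal place. y runs along the level axle towards its free end, z up; the frame lies towards +x and -y, and the other wheel (already clipped, fixed) 330 mm towards -y. Dark steel round axle, 20 mm across, its axis 95 mm above the table; it ends 18 mm beyond the hole's middle.
- axle_top (a point): Nominal mouth of the axle's cross hole, 105 mm above the table (fixed in the cart's frame at x = 0, y = 0). The hole is vertical, 7 mm wide, right through. But the axle floats endwise, stiffly, in its tube: the real hole lies anywhere up to 11 mm either way along the cart's y, at x = 0, and must be felt or seen for.
- wheel (a joint): How far the loose wheel stands out along the axle, m: 0 is fully home against its collar, at most 0.039 outwards (cart's +y). Slides with about 4 N of friction plus some drag when moved fast. Starts 24 to 34 mm out, over or close to the cross hole.
- wheel_hub (a point): Centre of the outer face of the loose wheel's hub, on the axle's axis (axes as the cart's). Wheel: black tyre 130 mm across with a grey hub 40 mm across; the tyre's outer face is 7 mm inward of the hub's. When home, the hub's face is at y = -28 mm in the cart's frame.
- clip_head (a point): Middle of the loose steel R-clip's head, gripped across x. 5 mm wire; z up along the leg, x across in the clip's plane, y through its thickness. The head is a closed loop 22 mm wide in x, flanks straight from 9 mm below to 9 mm above this point, top 16.5 mm above. Fully home on the axle, this point is 141 mm above the table and the clip's plane square to the axle, arm on either side.
- clip_tip (a point): Round lower end of the clip's straight leg, 70 mm straight below the head's middle. It meets the axle's top when the head's middle is 175 mm above the table. More than 30 N between the clip and the hand truck would damage it.
- clip_arm (a joint): Opening of the clip's spring arm, rad: 0 relaxed, about 0.1 spread over the axle. The arm hangs beside the leg on the clip's +x side, hinged 11 mm below the head's middle, reaching 17.5 mm out and 70 mm down. From about 20 mm above home it rides over the axle (about 3 to 8 N of push), then springs in, and the bow's neck lands on the axle as a firm stop.
- rack: Fixed wooden block 100 x 60 x 50 mm (x, y, z), origin at the centre of its underside, with an upright slot 38 mm deep (22 by 6.5 mm) in which the clip stands loosely with its plane along the block's x.
- tin: Bystander: metal tin 90 mm across, 100 mm tall; origin at the centre of its underside.
- cleaner: Bystander: white bottle 68 mm across, 190 mm tall; origin at the centre of its underside.
- spanner: Bystander: spanner lying flat on the table.

How it is judged:
By the outcome, as a careful person would: the job done as asked, in the order asked, and still so for the second after the job is handed in, with the robot touching nothing.
It also fails if it takes over 72 s, if anything falls off the work surface, if the arm or the gripper's body presses on something with over 40 N, if the wrist force passes 120 N, or if a joint passes its speed limit or range.

## Working session

There is one attempt and no reset: what is moved stays moved. The work goes in short steps, Python scripts to look and compute and a tool call to move; the robot and the scene stay as the last step left them, time stands still between calls to the robot, and variables do not carry over. Pictures are saved under pics/ and viewed, at most 10 in all, crops included, and the job is handed in when it is done.

Besides the shell and the picture viewer there is one more tool, called by a JSON object that holds its "api" and its "payload", one argument or row to a line. servo_tool: Moves the arm, as the interface text tells. Its arguments: {"type":"object","properties":{"plan":{"type":"array"},"force":{"type":"number"}},"required":["plan"]}

```bash
mkdir -p pics; ls; cat > h.py <<'E'
import numpy as np, cv2
from bench import sense, optics, r
def snap(n,fn=None):
    s=optics.snapshot(n)
    if fn: cv2.imwrite('pics/'+fn,s['frame'])
    return s
def ray(s,u,v):
    M=np.array(s['cam_to_world']); d=M[:3,:3]@np.array([(u-s['cx'])/s['fx'],(v-s['cy'])/s['fy'],1.]); return M[:3,3],d
def onz(s,u,v,z):
    o,d=ray(s,u,v); return o+d*(z-o[2])/d[2]
def two(s1,p1,s2,p2):
    o1,d1=ray(s1,*p1);o2,d2=ray(s2,*p2)
    t=np.linalg.lstsq(np.c_[d1,-d2],o2-o1,rcond=None)[0]
    a=o1+d1*t[0];b=o2+d2*t[1]; return (a+b)/2,np.linalg.norm(a-b)
def proj(s,P):
    M=np.linalg.inv(np.array(s['cam_to_world'])); c=M[:3,:3]@np.array(P,float)+M[:3,3]
    return [s['fx']*c[0]/c[2]+s['cx'],s['fy']*c[1]/c[2]+s['cy']]
E
python3 - <<'E'
from h import *
import pickle
d={}
for n in('scene','top','wrist'):
    s=snap(n,n+'0.png'); d[n]=s; print(n,s['fx'],s['cx'],s['cy'],np.round(s['cam_to_world'],3).tolist())
pickle.dump(d,open('s0.pkl','wb'))
print(sense())
a=np.hstack([d['scene']['frame'],d['top']['frame']])
E
```

```text
pics
scene 473.94233125958186 278.0987325390835 213.58717862509133 [[-0.831, 0.315, -0.459, 925.322], [0.557, 0.493, -0.669, 697.433], [0.015, -0.811, -0.585, 571.292], [0.0, 0.0, 0.0, 1.0]]
top 411.2605909329325 278.55426364830294 210.48142954292578 [[0.007, -0.993, 0.114, 478.859], [-1.0, -0.006, 0.011, 154.882], [-0.01, -0.114, -0.993, 799.666], [0.0, 0.0, 0.0, 1.0]]
wrist 311.8901924367486 279.737223759754 210.11296680446438 [[0.236, -0.931, -0.28, 214.203], [-0.972, -0.226, -0.066, -565.284], [-0.002, 0.288, -0.958, 373.338], [0.0, 0.0, 0.0, 1.0]]
{'time': 0.15, 'joint_pos': array([-8.12109673e+01,  7.50562037e+00,  8.53145284e+01,  1.50450804e-04,
        8.72606484e+01, -4.89233465e+00]), 'qd': array([ 0.03034373, -0.14631558, -0.0957281 ,  0.01897042,  0.03004989,
       -0.05290091]), 'joint_efforts': array([-9.88828901e-06, -5.70062649e+01, -5.01157665e+01, -2.72091256e-04,
        9.65591578e-03,  4.64727725e-05]), 'tool_pos': array([ 141.89556811, -582.6606907 ,  303.08462654]), 'tcp_rot': array([-1.79919510e+02, -7.04039811e-03,  1.36813551e+01]), 'ft_force': array([ 0.43378179,  0.46867587, -0.87897567]), 'wrist_torque': array([-0.00186638,  0.00078124,  0.02451846]), 'grip_force': 0.0, 'finger_gap': 85.41415450330231}
```

View pics/top0.png

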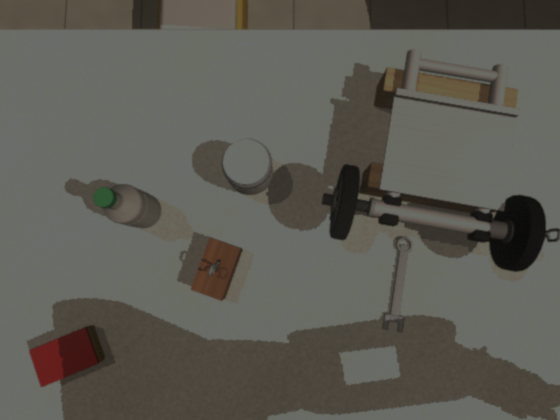

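View pics/scene0.png

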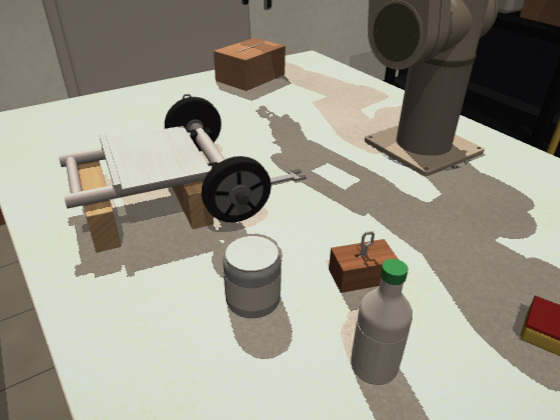

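The top view shows the loose wheel at about (345,203), with the axle end at (325,200). The rack is at (216,269) with the clip at about (212,268), the tin at (248,165) and the bottle at (125,205). I'll zoom in on the details.

```bash
python3 - <<'E'
from h import *
import pickle
d=pickle.load(open('s0.pkl','rb'))
def crop(n,x,y,w,h,k):
    c=d[n]['frame'][y:y+h,x:x+w]; c=cv2.resize(c,None,fx=k,fy=k,interpolation=cv2.INTER_CUBIC)
    return cv2.convertScaleAbs(c,alpha=1.6,beta=10)
A=crop('top',310,150,100,75,4); B=crop('top',180,225,100,75,4)
C=crop('scene',190,140,100,75,4); D=crop('scene',320,220,100,75,4)
cv2.imwrite('pics/c0.png',np.vstack([np.hstack([A,B]),np.hstack([C,D])]))
E
```

```text
(no output)
```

View pics/c0.png

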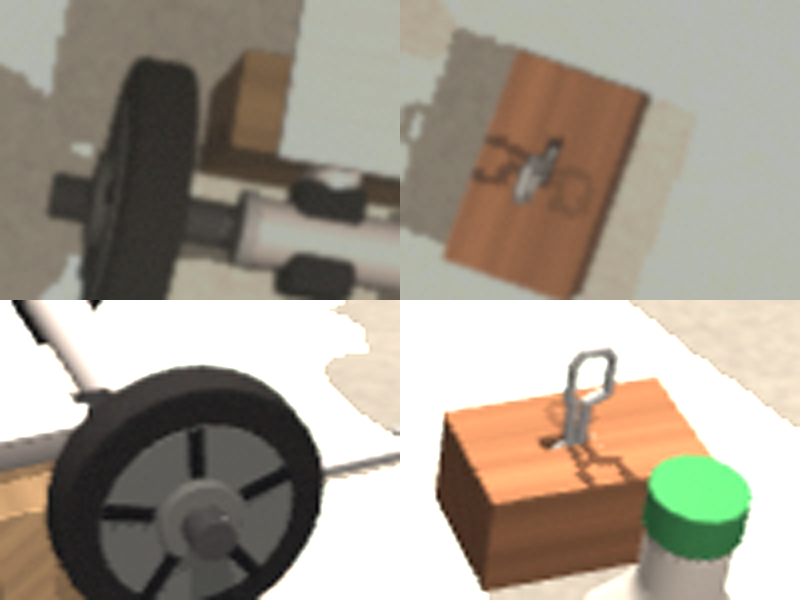

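Crops: the axle end in the top view is at about (323,198). The clip head stands over the slot in the rack with the slot's dark end at top px about (317,262)/4-scaled. The scene view shows the loop, with its middle at about (367,239). Next I compute the poses.

```bash
python3 - <<'E'
from h import *
import pickle
d=pickle.load(open('s0.pkl','rb')); t=d['top']; s=d['scene']
# rack
hsv=cv2.cvtColor(t['frame'],cv2.COLOR_BGR2HSV)
m=cv2.inRange(hsv,(0,90,50),(18,255,255)); m[:,:170]=0; m[:225]=0; m[310:]=0; m[:,280:]=0
m=cv2.morphologyEx(m,cv2.MORPH_CLOSE,np.ones((9,9)))
c=max(cv2.findContours(m,0,2)[0],key=cv2.contourArea); R=cv2.minAreaRect(c); bp=cv2.boxPoints(R); print(R)
P=np.array([onz(t,*p,50)[:2] for p in bp]); print(P.round(1), P.mean(0), [np.linalg.norm(P[i]-P[(i+1)%4]).round(1) for i in range(4)],[np.degrees(np.arctan2(*(P[(i+1)%4]-P[i])[::-1])).round(1) for i in range(4)])
# bright clip in top
g=cv2.inRange(hsv,(0,0,90),(180,70,255)); g[m==0]=0
ys,xs=np.nonzero(g); print('clip px',xs.min(),xs.max(),ys.min(),ys.max(),len(xs),xs.mean(),ys.mean())
# head two views
def f(n,u,v,ox,oy): return (u/4+ox,v/4+oy)
print('head top mid', two(t,f('t',122,200,180,225),s,f('s',592-400,352-300,320,220)))
print('axle end', onz(t,323,198.3,95), two(t,(323,198.3),s,(190+210/4,140+235/4)))
for p in [(310+205/4,150+223/4),(310+250/4,150+230/4),(372,208),(508,231)]: print(onz(t,*p,95))
E
```

```text
((215.71945190429688, 268.685546875), (35.04624938964844, 55.15916061401367), 19.653823852539062)
[[422.4 321.5]
 [516.  290.5]
 [494.9 229.8]
 [402.  261.5]] [458.81818929 275.83066396] [np.float64(98.6), np.float64(64.2), np.float64(98.2), np.float64(63.3)] [np.float64(-18.3), np.float64(-109.1), np.float64(161.2), np.float64(71.2)]
clip px 210 211 268 272 6 210.5 270.0
head top mid (array([451.34292442, 275.63104221,  91.10439231]), np.float64(6.66479702544062))
axle end [581.50361765  85.77926108  95.        ] (array([581.74300318,  85.5822818 ,  98.01125587]), np.float64(1.6505382904109744))
[568.88107315  19.99351544  95.        ]
[565.94853054   0.70549856  95.        ]
[565.07625706   1.58134029  95.        ]
[ 526.83767958 -229.07966928   95.        ]
```

Rack: centre (459,276), long axis at −18.7°, measured 98×64 mm against the given 100×60. Axle end: (581.5,85.8), z 98 against 95. Axle direction gives a cart yaw of about −10°. I'm moving above the axle end.

{"api": "servo_tool", "payload": {
  "plan": [
    [[0.022,0.034,0,3.3,0.03],[0.022,0.034,0,3.3,0.03],[0.022,0.034,0,3.3,0.03],[0.022,0.034,0,3.3,0.03],[0.022,0.034,0,3.3,0.03],[0.022,0.034,0,3.3,0.03],[0.022,0.034,0,3.3,0.03],[0.022,0.034,0,3.3,0.03],[0.022,0.034,0,3.3,0.03],[0.022,0.034,0,3.3,0.03]]
  ]
}}

```text
time: 1.15
tool_pos: [362.4, -241.4, 303.8]
tcp_rot: [180.0, -0.0, 46.8]
ft_force: [1.3, -0.3, 0.1]
finger_gap: 29.9
grip_force: 0.0
```

{"api": "servo_tool", "payload": {
  "plan": [
    [[0.022,0.034,-0.004,3.3,0.03],[0.022,0.034,-0.004,3.3,0.03],[0.022,0.034,-0.004,3.3,0.03],[0.022,0.034,-0.004,3.3,0.03],[0.022,0.034,-0.004,3.3,0.03],[0.022,0.034,-0.004,3.3,0.03],[0.022,0.034,-0.004,3.3,0.03],[0.022,0.034,-0.004,3.3,0.03],[0.022,0.034,-0.004,3.3,0.03],[0.01,0.02,-0.004,3.3,0.03]]
  ]
}}

```text
time: 2.15
tool_pos: [570.9, 85.6, 263.3]
tcp_rot: [-180.0, -0.0, 79.9]
ft_force: [0.3, 0.3, -0.0]
finger_gap: 29.9
grip_force: 0.0
```

{"api": "servo_tool", "payload": {
  "plan": [
    [[0,0,0,0,0.03],[0,0,0,0,0.03]]
  ]
}}

```text
time: 2.35
tool_pos: [569.6, 83.2, 263.2]
tcp_rot: [-179.9, 0.0, 79.7]
ft_force: [-0.4, -0.8, 0.4]
finger_gap: 29.9
grip_force: 0.0
```

```bash
python3 - <<'E'
from h import *
import pickle
s=snap('wrist','w1.png'); pickle.dump(s,open('w1.pkl','wb'))
a=sense(); print(a['time'],a['tool_pos'],a['tcp_rot'],a['ft_force'],a['finger_gap'])
im=cv2.convertScaleAbs(s['frame'],alpha=1.5,beta=20); cv2.imwrite('pics/w1b.png',im)
E
```

```text
2.4 [569.57158312  82.55143306 263.58328879] [-1.79954273e+02  3.70346857e-02  7.96321156e+01] [-1.27719844 -0.96939848 -0.4181265 ] 29.84746174291999
```

View pics/w1b.png

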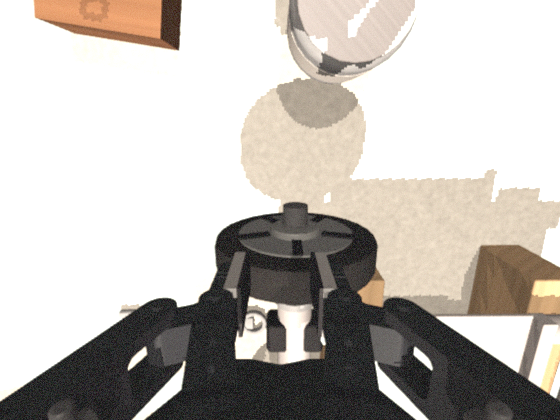

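The wrist view shows the axle end at px (296,204) and the hub face around (295,232). The fingers are centred near x = 280.

```bash
python3 - <<'E'
from h import *
import pickle
s=pickle.load(open('w1.pkl','rb'))
for p,z in [((296,205),105),((296,213),95),((308,213),95),((284,213),95),((295,225),95)]: print(p,onz(s,*p,z))
print(cv2.cvtColor(s['frame'],cv2.COLOR_BGR2GRAY)[196:240:2,296], cv2.cvtColor(s['frame'],cv2.COLOR_BGR2GRAY)[216,270:320:1])
E
```

```text
(296, 205) [584.08226451  89.47783026 105.        ]
(296, 213) [582.99469054  80.02121775  95.        ]
(308, 213) [592.4515139   78.30052988  95.        ]
(284, 213) [573.5367315   81.74211227  95.        ]
(295, 225) [580.51978876  70.11659997  95.        ]
[137 137 135  61  28  32  36  51  50  47  50  50  52  47  43  48  42  44
  39  71  79  78] [20 24 19 33 40 35 28 38 33 32 38 36 32 30 34 45 39 46 46 48 48 43 48 49
 48 52 50 45 50 54 46 47 39 43 40 30 34 36 40 41 45 44 32 27 32 25 10  0
  7  9]
```

{"api": "servo_tool", "payload": {
  "plan": [
    [[0.008,0.015,0,0,0.03],[0.009,0.015,0,0,0.03],[0,0,-0.03,0,0.03],[0,0,-0.03,0,0.03],[0,0,-0.025,0,0.03],[0,0,-0.01,0,0.03],[0,0,0,0,0.03]]
  ]
}}

```text
time: 3.1
tool_pos: [586.0, 112.7, 167.4]
tcp_rot: [-179.8, 0.0, 79.6]
ft_force: [0.1, 1.1, 0.4]
finger_gap: 30.2
grip_force: 0.0
```

```bash
python3 - <<'E'
from h import *
import pickle
s=snap('wrist','w2.png'); pickle.dump(s,open('w2.pkl','wb')); t=snap('top'); 
a=sense(); print(a['time'],a['tool_pos'],a['tcp_rot'],a['ft_force'],a['finger_gap'])
im=cv2.convertScaleAbs(s['frame'],alpha=1.8,beta=20)[100:400,80:480]; im2=cv2.resize(cv2.convertScaleAbs(t['frame'],alpha=1.6)[150:225,290:390],(400,300),interpolation=2); cv2.imwrite('pics/w2b.png',np.hstack([im,im2]))
E
```

```text
3.2 [587.6941699  112.91656079 170.32130995] [ 1.79907476e+02 -2.81807365e-02  7.96434093e+01] [0.40174168 0.08898622 0.19081551] 30.0384761167307
```

View pics/w2b.png

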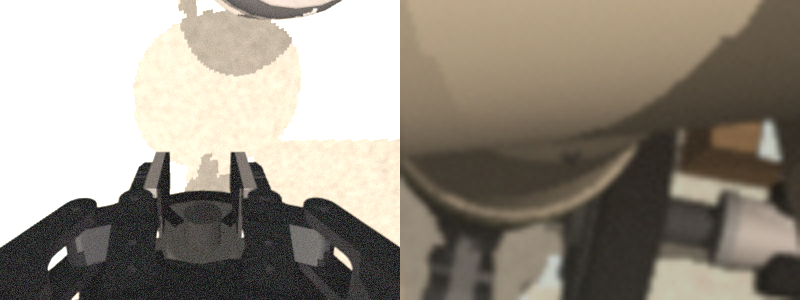

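The view shows the axle end (crop x about 204) between the finger pads (about 166 to 233), so it's centred. Now I push inward.

{"api": "servo_tool", "payload": {
  "plan": [
    [[-0.0007,-0.0039,0,0,0.03],[-0.0007,-0.0039,0,0,0.03],[-0.0007,-0.0039,0,0,0.03],[-0.0007,-0.0039,0,0,0.03],[-0.0007,-0.0039,0,0,0.03],[-0.0007,-0.0039,0,0,0.03]]
  ]
}}

```text
time: 3.8
tool_pos: [582.7, 89.2, 168.9]
tcp_rot: [-180.0, -0.0, 79.7]
ft_force: [-0.1, -0.7, -0.4]
finger_gap: 30.0
grip_force: 0.0
```

{"api": "servo_tool", "payload": {
  "plan": [
    [[-0.0007,-0.0039,0,0,0.03],[-0.0007,-0.0039,0,0,0.03],[-0.0007,-0.0039,0,0,0.03]]
  ]
}}

```text
time: 4.1
tool_pos: [580.6, 78.2, 168.9]
tcp_rot: [180.0, -0.1, 79.7]
ft_force: [1.1, 4.0, 0.0]
finger_gap: 29.9
grip_force: 2.3
```

{"api": "servo_tool", "payload": {
  "plan": [
    [[-0.0007,-0.0039,0,0,0.03],[-0.0007,-0.0039,0,0,0.03]]
  ]
}}

```text
time: 4.3
tool_pos: [579.3, 70.3, 168.9]
tcp_rot: [180.0, -0.0, 79.7]
ft_force: [1.5, 3.8, -0.6]
finger_gap: 29.8
grip_force: 2.3
```

{"api": "servo_tool", "payload": {
  "plan": [
    [[-0.0005,-0.003,0,0,0.03],[-0.0005,-0.003,0,0,0.03]]
  ]
}}

```text
time: 4.5
tool_pos: [578.2, 64.0, 168.9]
tcp_rot: [-180.0, -0.0, 79.7]
ft_force: [0.4, 4.7, -0.6]
finger_gap: 29.9
grip_force: 2.2
```

{"api": "servo_tool", "payload": {
  "plan": [
    [[-0.0005,-0.003,0,0,0.03],[-0.0005,-0.003,0,0,0.03]]
  ]
}}

```text
time: 4.7
tool_pos: [577.1, 57.9, 168.9]
tcp_rot: [-180.0, -0.0, 79.7]
ft_force: [0.7, 4.1, -1.4]
finger_gap: 30.2
grip_force: 2.2
```

{"api": "servo_tool", "payload": {
  "plan": [
    [[-0.0004,-0.002,0,0,0.03],[-0.0003,-0.002,0,0,0.03]]
  ]
}}

```text
time: 4.9
tool_pos: [576.4, 53.9, 168.8]
tcp_rot: [-180.0, 0.0, 79.7]
ft_force: [0.4, 4.1, -0.4]
finger_gap: 30.2
grip_force: 2.1
```

{"api": "servo_tool", "payload": {
  "plan": [
    [[-0.0004,-0.002,0,0,0.03]]
  ]
}}

```text
time: 5.0
tool_pos: [576.3, 53.1, 168.9]
tcp_rot: [180.0, -0.1, 79.7]
ft_force: [3.3, 16.9, -1.7]
finger_gap: 29.8
grip_force: 8.3
```

{"api": "servo_tool", "payload": {
  "plan": [
    [[-0.0003,-0.0015,0,0,0.03]]
  ]
}}

```text
time: 5.1
tool_pos: [576.2, 52.9, 169.0]
tcp_rot: [180.0, -0.3, 79.7]
ft_force: [3.8, 21.0, -3.6]
finger_gap: 30.2
grip_force: 10.8
```

The wheel is home: a hard stop at 21 N after about 28 mm of travel. I back off, rise and look for the hole.

{"api": "servo_tool", "payload": {
  "plan": [
    [[0.0008,0.004,0,0,0.03],[0.0003,0.002,0,0,0.03],[0,0,0.02,0,0.03],[0,0,0.04,0,0.03],[0,0,0.035,0,0.045],[-0.004,-0.024,0,0,0.045],[0,0,0,0,0.045],[0,0,0,0,0.045]]
  ]
}}

```text
time: 5.9
tool_pos: [572.7, 31.9, 263.6]
tcp_rot: [-180.0, 0.0, 79.6]
ft_force: [0.3, 0.7, 0.3]
finger_gap: 45.0
grip_force: 0.0
```

```bash
python3 - <<'E'
from h import *
import pickle
s=snap('wrist','w3.png'); pickle.dump(s,open('w3.pkl','wb')); t=snap('top'); pickle.dump(t,open('t3.pkl','wb'))
a=sense(); print(a['time'],a['tool_pos'],a['tcp_rot'],a['ft_force'],a['finger_gap'])
x,y=proj(s,(580,75,105)); x=int(x);y=int(y); print(x,y)
im=cv2.convertScaleAbs(s['frame'],alpha=2.2,beta=20)[y-50:y+50,x-50:x+50]; cv2.imwrite('pics/w3b.png',cv2.resize(im,(600,600),interpolation=2))
E
```

```text
6.0 [572.50473434  32.66965681 262.89712967] [-1.79903427e+02  2.17807768e-02  7.96611569e+01] [-0.39919681  0.40757704  1.06529963] 44.98925409058704
277 158
```

View pics/w3b.png

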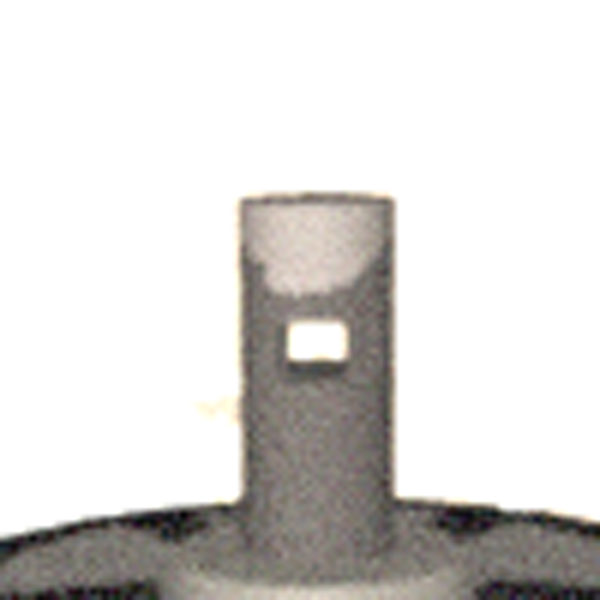

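The hole shows clearly at crop x 284–348, y 318–376 (full px about (279.7,165.8)). The axle end is at crop y about 195.

```bash
python3 - <<'E'
from h import *
import pickle
s=pickle.load(open('w3.pkl','rb')); f=lambda u,v:(227+u/6,108+v/6)
H=onz(s,*f(316,347),105); print('hole',H)
for p in [(318,195),(318,318),(318,376)]: print(onz(s,*f(*p),105))
for p in [(243,350),(394,350),(243,210),(394,210),(243,480),(392,480)]: print(onz(s,*f(*p),97))
# axis from wrist
a=(onz(s,*f(318.5,210),105)+0)[:2];b=onz(s,*f(317.5,480),105)[:2];print('yaw',np.degrees(np.arctan2(-(a-b)[0],(a-b)[1])))
E
```

```text
hole [580.54082796  69.73447637 105.        ]
[584.08151535  87.61634444 105.        ]
[581.42329819  73.17489915 105.        ]
[580.13463212  66.17389078 105.        ]
[571.13442383  69.83615876  97.        ]
[589.97622593  66.36500866  97.        ]
[574.48662113  86.934716    97.        ]
[592.92931458  83.536267    97.        ]
[567.88914131  53.28294191  97.        ]
[586.86266281  49.78834742  97.        ]
yaw -10.641549932476478
```

Hole: (580.5,69.7). It measures 7.1 mm wide and lies 18.2 mm from the axle end, so it matches the given sizes. Next I go to the rack.

{"api": "servo_tool", "payload": {
  "plan": [
    [[-0.022,0.036,0,-1.4,0.05],[-0.022,0.036,0,-1.4,0.05],[-0.022,0.036,0,-1.4,0.05],[-0.022,0.036,0,-1.4,0.05],[-0.022,0.036,0,-1.4,0.05],[-0.022,0.036,0,-1.4,0.05],[0,0,0,0,0.05],[0,0,0,0,0.05]]
  ]
}}

```text
time: 6.8
tool_pos: [440.1, 249.5, 263.2]
tcp_rot: [-180.0, 0.1, 71.5]
ft_force: [0.5, -0.3, -0.8]
finger_gap: 49.9
grip_force: 0.0
```

```bash
python3 - <<'E'
from h import *
import pickle
s=snap('wrist','w4.png'); pickle.dump(s,open('w4.pkl','wb'))
a=sense(); print(a['time'],a['tool_pos'],a['tcp_rot'],a['ft_force'],a['finger_gap'])
x,y=proj(s,(455,276,75)); x=int(x);y=int(y); print(x,y)
im=cv2.convertScaleAbs(s['frame'],alpha=1.3,beta=10)[y-75:y+75,x-100:x+100]; cv2.imwrite('pics/w4b.png',cv2.resize(im,(800,600),interpolation=2))
E
```

```text
6.85 [440.71855561 248.70194447 263.35086723] [-1.79981083e+02  5.81576854e-02  7.13750496e+01] [-0.38468766  0.35871493 -0.22399454] 50.064091528264726
285 170
```

View pics/w4b.png

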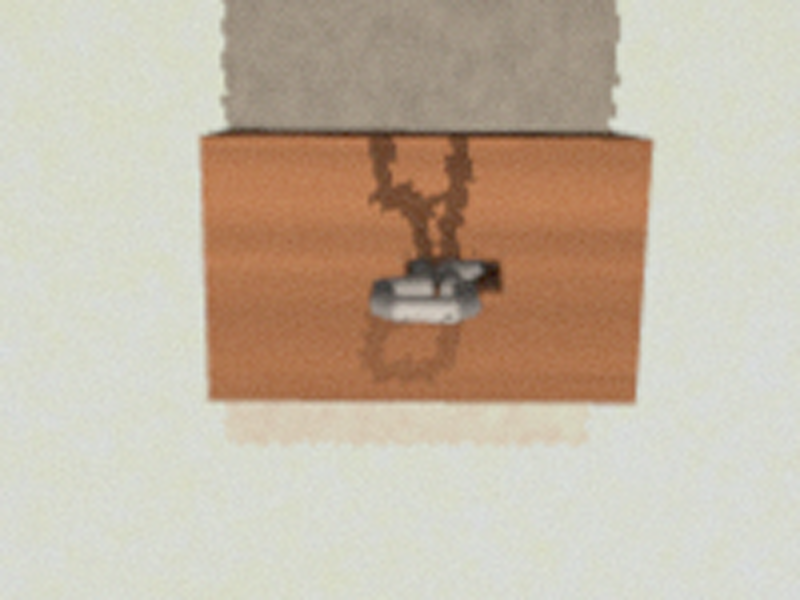

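The loop's top bar spans crop x 370–482 at y about 312. The slot spans x 408–500, y 262–290. The rack's edges are level in the image, so the yaw is right.

```bash
python3 - <<'E'
from h import *
import pickle
s=pickle.load(open('w4.pkl','rb')); f=lambda u,v:(185+u/4,95+v/4)
a=np.radians(71.4); TX=np.array([np.cos(a),np.sin(a)]); TY=np.array([np.sin(a),-np.cos(a)])
H=onz(s,*f(426,312),96); print('headtop',H, np.linalg.norm(onz(s,*f(370,312),96)-onz(s,*f(482,312),96)))
S=[onz(s,*f(u,276),50) for u in(408,500)]; print('slot',S,np.linalg.norm(S[0]-S[1]))
S=(S[0]+S[1])/2; print((H-S)[:2]@TY,(H-S)[:2]@TX)
c=[f(203,135),f(651,140),f(636,402),f(210,400)]; P=np.array([onz(s,*p,50) for p in c]); print(P.mean(0),np.linalg.norm(P[0]-P[1]),np.linalg.norm(P[1]-P[2]))
for i,j in((0,1),(3,2)): print(np.degrees(np.arctan2(*(P[j]-P[i])[:2][::-1])))
E
```

```text
headtop [459.60434194 276.58906365  96.        ] 21.504338262733423
slot [array([457.31096694, 277.49354975,  50.        ]), array([477.13198724, 270.83917879,  50.        ])] 20.908216050652314
-7.992022589080973 -0.13339822461617157
[461.16530493 276.85465114  50.        ] 98.66931395282711 59.45359914087318
-19.181633694072826
-18.831156739856173
```

{"api": "servo_tool", "payload": {
  "plan": [
    [[0.019,0.027,0,-0.4,0.045],[0,0,-0.04,0,0.045],[0,0,-0.04,0,0.045],[0,0,-0.03,0,0.045],[0,0,-0.012,0,0.045],[0,0,-0.005,0,0.045],[0,0,0,0,0.045]]
  ]
}}

```text
time: 7.55
tool_pos: [460.6, 275.2, 137.4]
tcp_rot: [180.0, -0.0, 70.8]
ft_force: [-0.6, -0.7, -0.2]
finger_gap: 45.3
grip_force: 0.0
```

```bash
python3 - <<'E'
from h import *
import pickle
s=snap('wrist'); t=snap('scene')
a=sense(); print(a['time'],a['tool_pos'],a['tcp_rot'],a['ft_force'],a['finger_gap'])
im=cv2.convertScaleAbs(s['frame'],alpha=1.6,beta=10)[180:330,180:380]; im2=cv2.convertScaleAbs(t['frame'],alpha=1.6)[200:290,320:440]; cv2.imwrite('pics/w5b.png',np.hstack([cv2.resize(im,(400,300)),cv2.resize(im2,(400,300))]))
E
```

```text
7.65 [461.26365682 275.87188326 138.81018298] [ 1.79879199e+02 -1.15011824e-01  7.08568806e+01] [0.11640837 1.00555555 0.29458246] 45.050595161923276
```

View pics/w5b.png

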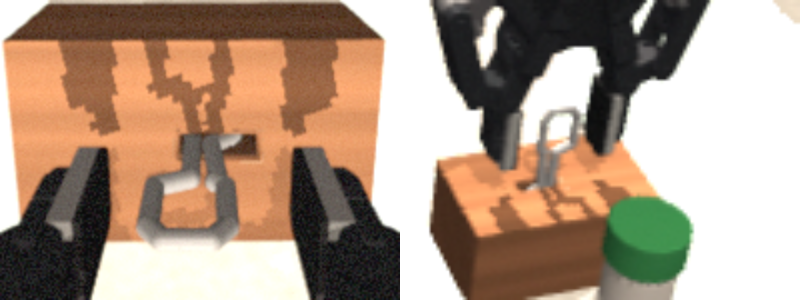

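The loop (crop x 138–238) sits between the pads (105 to 293), about 2.4 mm left of centre. I shift across and close.

{"api": "servo_tool", "payload": {
  "force": 50,
  "plan": [
    [[-0.0023,0.0008,-0.001,0,0.045],[0,0,0,0,0.028],[0,0,0,0,0.018],[0,0,0,0,0.015],[0,0,0,0,0.015]]
  ]
}}

```text
time: 8.15
tool_pos: [458.0, 276.7, 136.6]
tcp_rot: [180.0, -0.1, 70.9]
ft_force: [-1.0, 0.9, 5.2]
finger_gap: 20.3
grip_force: 48.8
```

{"api": "servo_tool", "payload": {
  "plan": [
    [[0,0,0,0,0.015],[0,0,0.01,0,0.015],[0,0,0.03,0,0.015],[0,0,0.04,0,0.015],[0,0,0.035,0,0.015],[0,0,0,0,0.015]]
  ]
}}

```text
time: 8.75
tool_pos: [460.1, 277.6, 257.7]
tcp_rot: [179.6, -0.4, 70.9]
ft_force: [0.3, -0.9, 0.6]
finger_gap: 20.3
grip_force: 49.7
```

{"api": "servo_tool", "payload": {
  "plan": [
    [[0.02,-0.0345,0.001,1.47,0.015],[0.02,-0.0345,0,1.47,0.015],[0.02,-0.0345,0,1.47,0.015],[0.02,-0.0345,0,1.47,0.015],[0.02,-0.0345,0,1.47,0.015],[0.02,-0.034,0,1.47,0.015],[0,0,0,0,0.015],[0,0,0,0,0.015],[0,0,0,0,0.015],[0,0,0,0,0.015]]
  ]
}}

```text
time: 9.75
tool_pos: [577.1, 71.1, 251.8]
tcp_rot: [-180.0, -0.0, 79.8]
ft_force: [0.1, 0.4, -0.9]
finger_gap: 20.3
grip_force: 49.7
```

```bash
python3 - <<'E'
from h import *
import pickle
s=snap('wrist'); t=snap('scene');pickle.dump((s,t),open('w6.pkl','wb'))
for i in range(1):
  a=sense(); print(a['time'],a['tool_pos'],a['tcp_rot'],a['ft_force'],a['finger_gap'])
print(proj(s,(580.5,69.7,105)),proj(s,(580.5,69.7,130)),proj(t,(580.5,69.7,105)))
im=cv2.convertScaleAbs(s['frame'],alpha=2.,beta=20)[150:300,180:380]; im2=cv2.convertScaleAbs(t['frame'],alpha=1.3)[120:210,170:290]; cv2.imwrite('pics/w6b.png',np.hstack([cv2.resize(im,(400,300),interpolation=2),cv2.resize(im2,(400,300),interpolation=2)]))
E
```

```text
9.85 [577.22129604  71.00560651 251.93544404] [-1.79994677e+02 -4.67703683e-03  7.97870811e+01] [ 0.85226022  0.33526976 -1.36876494] 19.82385408106651
[np.float64(283.46039182058803), np.float64(221.86847887152123)] [np.float64(283.8688184000195), np.float64(234.1691279884147)] [np.float64(238.9607837179704), np.float64(191.218137139841)]
```

View pics/w6b.png

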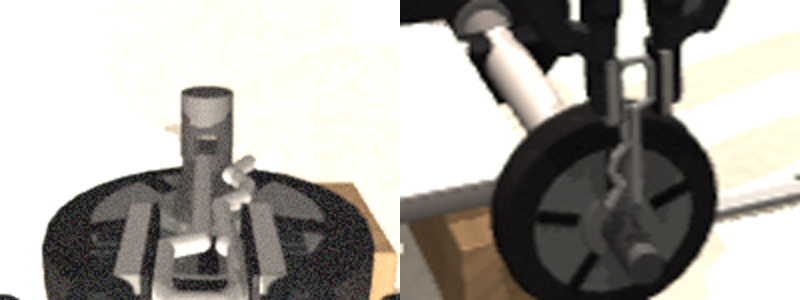

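The leg tip (crop about (205,160)) lies just below the hole (about (208,143)) in the wrist view, so x is nearly right. I'll get the finer offset from the pixels.

```bash
python3 - <<'E'
from h import *
import pickle
s,t=pickle.load(open('w6.pkl','rb')); g=cv2.GaussianBlur(cv2.cvtColor(s['frame'],cv2.COLOR_BGR2GRAY),(3,3),0)
print('cols',list(range(266,302)))
for y in range(210,262,2): print(y,*g[y,266:302])
print(proj(s,(577.2,71,128)),proj(s,(577.2,71,105)))
E
```

```text
cols [266, 267, 268, 269, 270, 271, 272, 273, 274, 275, 276, 277, 278, 279, 280, 281, 282, 283, 284, 285, 286, 287, 288, 289, 290, 291, 292, 293, 294, 295, 296, 297, 298, 299, 300, 301]
210 130 132 133 123 88 52 38 38 47 64 75 77 79 80 81 81 82 82 81 79 76 73 69 64 57 49 41 35 32 43 76 111 127 131 132 132
212 112 109 109 101 73 46 37 40 46 55 62 67 74 78 78 79 79 79 77 71 63 55 50 46 42 41 38 34 31 41 73 109 126 130 133 135
214 99 99 100 91 67 43 37 40 41 43 45 47 50 52 53 53 53 52 50 49 47 45 44 43 41 39 37 34 32 43 76 111 126 129 131 134
216 119 109 103 92 67 44 38 39 40 43 45 46 47 46 46 47 48 49 49 49 49 47 43 42 41 40 37 34 34 44 75 110 126 128 130 133
218 161 151 129 99 70 46 39 41 41 42 43 43 48 53 57 63 67 67 65 66 66 59 47 40 40 40 39 37 35 44 77 112 126 128 128 128
220 174 165 139 104 70 44 35 38 42 44 42 37 36 35 33 33 35 37 36 35 35 34 35 37 39 39 39 37 35 45 79 114 128 129 128 129
222 172 171 159 124 78 45 36 38 41 43 41 38 36 31 26 25 24 22 21 21 23 24 29 35 38 38 38 38 36 45 80 116 131 133 133 133
224 171 171 161 127 79 46 36 38 42 43 41 37 33 30 25 24 24 24 24 24 25 2
[... 1526 characters left out ...]
 96 96 95 95
252 37 33 32 33 31 30 30 31 32 38 45 52 57 59 57 56 56 55 50 48 53 59 61 61 60 57 57 59 67 80 92 100 103 95 71 45
254 35 31 31 32 32 31 31 31 33 37 44 51 57 59 58 57 55 54 51 48 52 58 61 62 61 60 58 56 62 78 91 94 90 74 46 21
256 36 32 31 31 32 34 36 36 33 35 45 55 59 60 59 58 57 55 50 44 46 54 60 62 61 61 59 55 55 54 52 49 46 40 26 14
258 44 39 35 34 35 35 38 40 39 40 49 56 58 58 57 56 56 56 51 44 47 53 57 59 60 61 60 59 55 50 46 45 44 39 27 15
260 57 52 46 43 43 41 41 40 40 43 51 57 59 59 57 57 56 54 50 43 42 49 55 60 62 62 59 56 51 44 43 49 55 50 32 13
[np.float64(278.5977923484638), np.float64(232.104013089774)] [np.float64(278.7284074875499), np.float64(220.97620724672927)]
```

{"api": "servo_tool", "payload": {
  "plan": [
    [[0.0019,-0.0003,0,0,0.015],[0,0,-0.008,0,0.015],[0,0,-0.006,0,0.015],[0,0,-0.003,0,0.015],[0,0,0,0,0.015],[0,0,0,0,0.015]]
  ]
}}

```text
time: 10.45
tool_pos: [579.5, 69.6, 234.7]
tcp_rot: [-180.0, 0.0, 79.7]
ft_force: [-0.3, -0.6, -1.2]
finger_gap: 20.0
grip_force: 49.7
```

```bash
python3 - <<'E'
from h import *
import pickle
s=snap('wrist'); t=snap('scene');pickle.dump((s,t),open('w7.pkl','wb'))
a=sense(); P=a['tool_pos']; print(a['time'],P,a['tcp_rot'],a['ft_force'])
g=cv2.GaussianBlur(cv2.cvtColor(s['frame'],cv2.COLOR_BGR2GRAY),(3,3),0)
print('hole',proj(s,(580.5,69.7,105)),'TCP axis', [proj(s,(P[0],P[1],z)) for z in (105,111,125)])
print('cols',list(range(268,300)))
for y in range(206,250,1): print(y,*g[y,268:300])
E
```

```text
10.55 [579.69844601  69.58340455 235.17515852] [ 1.79977632e+02 -5.46615667e-03  7.96979826e+01] [-0.51188416  0.74159478 -0.3591422 ]
hole [np.float64(279.8593291641727), np.float64(228.4986431734509)] TCP axis [[np.float64(278.7341583737923), np.float64(228.85489200503298)], [np.float64(278.7015878163285), np.float64(231.97898114985648)], [np.float64(278.618073068546), np.float64(239.98951389158512)]]
cols [268, 269, 270, 271, 272, 273, 274, 275, 276, 277, 278, 279, 280, 281, 282, 283, 284, 285, 286, 287, 288, 289, 290, 291, 292, 293, 294, 295, 296, 297, 298, 299]
206 62 68 72 74 77 78 80 81 82 83 83 83 78 65 53 48 47 46 44 48 57 60 56 50 47 66 106 130 132 131 131 131
207 62 67 70 74 76 79 81 81 81 83 82 81 77 66 54 47 45 45 44 48 57 61 57 50 46 65 105 130 133 132 132 132
208 63 68 71 74 76 79 80 81 81 82 79 73 69 63 54 47 43 43 43 47 58 61 57 48 43 63 106 131 133 132 132 132
209 62 67 71 74 76 79 81 81 82 82 77 65 57 53 50 46 44 43 42 46 56 60 55 46 40 62 107 132 133 132 132 133
210 60 67 71 73 76 79 81 82 83 83 77 63 50 46 45 45 45 44 42 46 56 60 55 45 38 62 107 132 133 131 132 1
[... 3337 characters left out ...]

243 35 39 40 40 40 37 36 37 40 48 56 59 60 60 60 59 54 47 41 38 34 29 23 19 20 28 35 40 51 66 69 61
244 36 38 38 39 41 39 37 37 41 50 56 59 60 59 59 58 53 47 42 39 36 31 27 23 22 26 34 39 43 50 56 58
245 35 38 39 39 40 38 35 36 42 51 57 59 59 59 58 56 53 46 40 36 33 31 28 24 23 27 36 42 46 50 56 62
246 34 37 38 36 36 35 34 36 42 51 57 58 58 59 57 56 52 45 38 32 29 29 29 27 28 34 43 50 56 60 66 72
247 33 37 37 35 34 34 34 36 42 50 56 58 59 60 58 56 53 46 39 32 29 30 35 40 44 49 57 63 67 71 76 79
248 33 36 37 35 34 35 35 36 43 51 56 59 60 60 58 56 52 45 40 37 38 42 48 55 59 64 70 73 76 79 82 85
249 34 37 36 35 34 35 35 36 43 52 57 59 59 59 57 56 52 45 42 47 52 55 58 61 65 71 76 78 80 83 87 93
```

Leg at col 281 against hole at col 279.9 means it is 0.75 mm too far in +x. The tip row suggests it is about 1 mm too far outboard. I correct both and lower slowly.

{"api": "servo_tool", "payload": {
  "plan": [
    [[-0.0009,-0.0009,0,0,0.015],[0,0,-0.002,0,0.015],[0,0,-0.002,0,0.015],[0,0,0,0,0.015],[0,0,0,0,0.015]]
  ]
}}

```text
time: 11.05
tool_pos: [578.6, 68.7, 230.7]
tcp_rot: [-180.0, 0.0, 79.7]
ft_force: [-0.3, -0.3, -0.7]
finger_gap: 20.1
grip_force: 49.7
```

{"api": "servo_tool", "payload": {
  "plan": [
    [[0,0,-0.001,0,0.015],[0,0,-0.001,0,0.015],[0,0,0,0,0.015]]
  ]
}}

```text
time: 11.35
tool_pos: [578.6, 68.7, 228.7]
tcp_rot: [-180.0, 0.0, 79.7]
ft_force: [0.3, 1.1, -0.6]
finger_gap: 20.2
grip_force: 49.7
```

{"api": "servo_tool", "payload": {
  "plan": [
    [[0,0,-0.001,0,0.015],[0,0,-0.0005,0,0.015],[0,0,0,0,0.015]]
  ]
}}

```text
time: 11.65
tool_pos: [578.6, 68.7, 227.3]
tcp_rot: [-180.0, 0.0, 79.7]
ft_force: [-0.5, 0.2, -0.3]
finger_gap: 19.7
grip_force: 49.7
```

{"api": "servo_tool", "payload": {
  "plan": [
    [[0,0,-0.0007,0,0.015],[0,0,0,0,0.015]]
  ]
}}

```text
time: 11.85
tool_pos: [578.6, 68.7, 226.6]
tcp_rot: [-180.0, 0.0, 79.7]
ft_force: [0.4, 0.1, -0.8]
finger_gap: 19.8
grip_force: 49.7
```

No force below the contact height of 229, so the leg is in the hole. I continue down.

{"api": "servo_tool", "payload": {
  "plan": [
    [[0,0,-0.001,0,0.015],[0,0,-0.001,0,0.015],[0,0,-0.001,0,0.015]]
  ]
}}

```text
time: 12.15
tool_pos: [578.6, 68.7, 223.6]
tcp_rot: [-180.0, -0.0, 79.7]
ft_force: [-0.7, 1.0, 0.2]
finger_gap: 20.5
grip_force: 49.7
```

{"api": "servo_tool", "payload": {
  "plan": [
    [[0,0,-0.0015,0,0.015],[0,0,-0.0015,0,0.015],[0,0,-0.0015,0,0.015]]
  ]
}}

```text
time: 12.45
tool_pos: [578.6, 68.7, 219.0]
tcp_rot: [-180.0, 0.0, 79.7]
ft_force: [-0.1, 0.8, -0.7]
finger_gap: 19.9
grip_force: 49.7
```

{"api": "servo_tool", "payload": {
  "plan": [
    [[0,0,-0.0015,0,0.015],[0,0,-0.0015,0,0.015],[0,0,-0.0015,0,0.015]]
  ]
}}

```text
time: 12.75
tool_pos: [578.9, 68.7, 214.8]
tcp_rot: [180.0, -0.0, 79.7]
ft_force: [1.4, -0.4, 1.6]
finger_gap: 19.5
grip_force: 49.9
```

{"api": "servo_tool", "payload": {
  "plan": [
    [[0,0,-0.001,0,0.015],[0,0,-0.001,0,0.015],[0,0,-0.001,0,0.015]]
  ]
}}

```text
time: 13.05
tool_pos: [579.2, 68.7, 212.5]
tcp_rot: [179.9, -0.0, 79.7]
ft_force: [0.7, -0.0, 6.0]
finger_gap: 20.1
grip_force: 50.2
```

{"api": "servo_tool", "payload": {
  "plan": [
    [[0,0,-0.001,0,0.015],[0,0,-0.001,0,0.015],[0,0,-0.001,0,0.015]]
  ]
}}

```text
time: 13.35
tool_pos: [579.3, 68.8, 209.8]
tcp_rot: [179.9, -0.0, 79.7]
ft_force: [-0.1, -0.2, 7.0]
finger_gap: 19.8
grip_force: 50.3
```

{"api": "servo_tool", "payload": {
  "plan": [
    [[0,0,-0.001,0,0.015],[0,0,-0.001,0,0.015],[0,0,-0.001,0,0.015]]
  ]
}}

```text
time: 13.65
tool_pos: [579.2, 68.7, 206.2]
tcp_rot: [179.9, -0.0, 79.7]
ft_force: [4.0, 0.3, 2.1]
finger_gap: 19.9
grip_force: 50.1
```

{"api": "servo_tool", "payload": {
  "plan": [
    [[0,0,-0.001,0,0.015],[0,0,-0.001,0,0.015],[0,0,-0.001,0,0.015]]
  ]
}}

```text
time: 13.95
tool_pos: [578.9, 68.6, 202.6]
tcp_rot: [180.0, -0.0, 79.7]
ft_force: [5.5, -1.4, 0.4]
finger_gap: 20.0
grip_force: 50.1
```

{"api": "servo_tool", "payload": {
  "plan": [
    [[0,0,-0.001,0,0.015],[0,0,-0.001,0,0.015],[0,0,-0.001,0,0.015]]
  ]
}}

```text
time: 14.25
tool_pos: [578.4, 68.7, 199.1]
tcp_rot: [-179.9, 0.0, 79.7]
ft_force: [3.5, -0.3, -1.0]
finger_gap: 19.9
grip_force: 50.0
```

{"api": "servo_tool", "payload": {
  "plan": [
    [[0,0,-0.001,0,0.015],[0,0,-0.001,0,0.015]]
  ]
}}

```text
time: 14.45
tool_pos: [578.1, 68.8, 197.2]
tcp_rot: [-179.9, 0.0, 79.7]
ft_force: [1.9, -0.2, -0.3]
finger_gap: 20.3
grip_force: 49.9
```

{"api": "servo_tool", "payload": {
  "plan": [
    [[0,0,-0.0007,0,0.015],[0,0,0,0,0.015]]
  ]
}}

```text
time: 14.65
tool_pos: [578.2, 68.8, 196.5]
tcp_rot: [-179.9, 0.0, 79.7]
ft_force: [0.6, 0.3, -1.1]
finger_gap: 20.0
grip_force: 49.7
```

{"api": "servo_tool", "payload": {
  "plan": [
    [[0,0,-0.0007,0,0.015],[0,0,0,0,0.015]]
  ]
}}

```text
time: 14.85
tool_pos: [578.3, 68.8, 196.1]
tcp_rot: [-180.0, 0.0, 79.7]
ft_force: [0.5, -0.3, 0.4]
finger_gap: 20.2
grip_force: 49.8
```

{"api": "servo_tool", "payload": {
  "plan": [
    [[0,0,-0.0006,0,0.015],[0,0,0,0,0.015]]
  ]
}}

```text
time: 15.05
tool_pos: [578.5, 68.7, 195.6]
tcp_rot: [-180.0, 0.0, 79.7]
ft_force: [1.1, 0.2, -0.1]
finger_gap: 20.1
grip_force: 49.8
```

{"api": "servo_tool", "payload": {
  "plan": [
    [[0,0,-0.0005,0,0.015],[0,0,0,0,0.015]]
  ]
}}

```text
time: 15.25
tool_pos: [578.7, 68.7, 195.3]
tcp_rot: [180.0, -0.0, 79.7]
ft_force: [0.3, -0.0, 1.1]
finger_gap: 20.0
grip_force: 49.8
```

{"api": "servo_tool", "payload": {
  "plan": [
    [[0,0,-0.0006,0,0.015],[0,0,0,0,0.015]]
  ]
}}

```text
time: 15.45
tool_pos: [578.9, 68.7, 194.9]
tcp_rot: [180.0, -0.0, 79.7]
ft_force: [0.5, -0.3, 2.3]
finger_gap: 20.0
grip_force: 49.8
```

{"api": "servo_tool", "payload": {
  "plan": [
    [[0,0,-0.0005,0,0.015],[0,0,0,0,0.015]]
  ]
}}

```text
time: 15.65
tool_pos: [579.1, 68.7, 194.6]
tcp_rot: [179.9, -0.0, 79.7]
ft_force: [0.9, -0.4, 3.6]
finger_gap: 20.1
grip_force: 49.9
```

{"api": "servo_tool", "payload": {
  "plan": [
    [[0,0,-0.0005,0,0.015],[0,0,0,0,0.015]]
  ]
}}

```text
time: 15.85
tool_pos: [579.2, 68.7, 194.3]
tcp_rot: [179.9, -0.0, 79.7]
ft_force: [2.5, -0.5, 4.3]
finger_gap: 20.2
grip_force: 50.2
```

{"api": "servo_tool", "payload": {
  "plan": [
    [[0,0,-0.0006,0,0.015],[0,0,0,0,0.015]]
  ]
}}

```text
time: 16.05
tool_pos: [579.4, 68.7, 194.0]
tcp_rot: [179.9, -0.0, 79.7]
ft_force: [0.9, -0.1, 7.1]
finger_gap: 20.0
grip_force: 50.4
```

{"api": "servo_tool", "payload": {
  "plan": [
    [[0,0,-0.0006,0,0.015],[0,0,0,0,0.015]]
  ]
}}

```text
time: 16.25
tool_pos: [579.4, 68.7, 193.8]
tcp_rot: [179.9, -0.0, 79.7]
ft_force: [0.6, 0.1, 8.4]
finger_gap: 20.0
grip_force: 50.7
```

{"api": "servo_tool", "payload": {
  "plan": [
    [[0,0,-0.0006,0,0.015],[0,0,0,0,0.015]]
  ]
}}

```text
time: 16.45
tool_pos: [579.5, 68.8, 193.7]
tcp_rot: [179.9, -0.0, 79.7]
ft_force: [-1.5, -1.4, 11.7]
finger_gap: 19.8
grip_force: 50.8
```

A firm stop: 11.7 N with no further descent. I release and retreat, then inspect.

{"api": "servo_tool", "payload": {
  "plan": [
    [[0,0,0.0015,0,0.015],[0,0,0,0,0.045],[0,0,0,0,0.045],[0,0,0,0,0.045],[0,0,0.015,0,0.045],[0,0,0.04,0,0.045],[0,0,0.04,0,0.045],[-0.004,-0.025,0,0,0.045],[0,0,0,0,0.045],[0,0,0,0,0.045]]
  ]
}}

```text
time: 17.45
tool_pos: [574.6, 43.5, 288.9]
tcp_rot: [180.0, -0.0, 79.6]
ft_force: [-0.6, -0.1, 0.8]
finger_gap: 45.2
grip_force: 0.0
```

```bash
python3 - <<'E'
from h import *
import pickle
s=snap('wrist'); t=snap('scene');pickle.dump((s,t),open('w8.pkl','wb'))
a=sense(); print(a['time'],a['tool_pos'],a['ft_force'],a['finger_gap'])
print([proj(s,(579.5,69.3,z)) for z in(105,141,157)],[proj(t,(579.5,69.3,z)) for z in(105,130,141,155,157.5)])
im=cv2.convertScaleAbs(s['frame'],alpha=2.,beta=20)[130:280,180:380]; im2=cv2.convertScaleAbs(t['frame'],alpha=1.5)[135:225,180:300]; cv2.imwrite('pics/w8b.png',np.hstack([cv2.resize(im,(400,300),interpolation=2),cv2.resize(im2,(400,300),interpolation=2)]))
E
```

```text
17.55 [574.30038801  44.08603667 287.79485479] [ 0.84966224  0.1453934  -0.07985902] 45.22428742442199
[[np.float64(278.7882018847566), np.float64(176.29905695834697)], [np.float64(278.6456627258814), np.float64(185.57287934781868)], [np.float64(278.5670958636602), np.float64(190.68456326462453)]] [[np.float64(239.3325174795973), np.float64(190.9519102123708)], [np.float64(238.87342817922325), np.float64(179.07649566768416)], [np.float64(238.66630560388532), np.float64(173.7187876102386)], [np.float64(238.39800580041313), np.float64(166.77858798917475)], [np.float64(238.34953162581607), np.float64(165.5246905065226)]]
```

View pics/w8b.png

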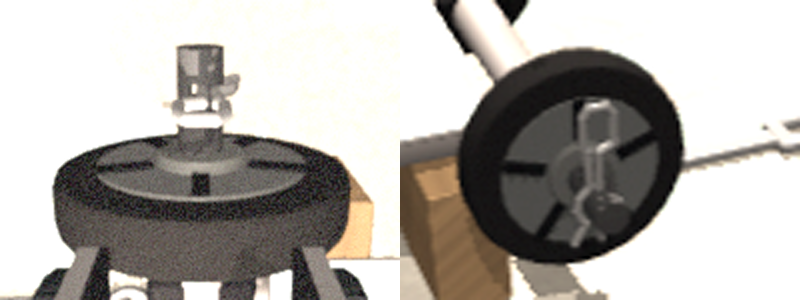

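The pictures show the clip standing through the axle with its bow around it. The head's top is at scene row about 164.4, where 165.5 is predicted for home. The wrist view gives z of about 152–155 for the top bar, against 155 expected. The wheel is home and the gripper is clear, so I hand in.

```bash
python3 -c "
from bench import r
print(r.hand_in())"
```

```text
the job is handed in; nothing more can be done
None
```

The wheel is fully home, and the R-clip is through the axle hole with its bow closed around the axle. I let go of the clip and handed the job in at about 17.6 s; the hand-in returned no verdict.

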